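# Park the flat tin in its corner bay

## Task

Without picking it up, push the flat fish tin on the wooden tray square against the tray's back rail. Then, keeping it against that rail, slide it along into the empty corner bay (the one with the cork pad on its floor) until its end is fully home against the end wall, and take the hand away. Leave the little shaker in the other bay and everything else on the worktop where it is.

Things in the scene. Friction and masses are not known exactly. Their poses are not given: they have to be found in the camera images.
- tray: Fixed light-wood tray, 370 long (y) x 152 deep (x) x 26 high. Origin: on the worktop below its middle; x points from the open, edgeless front (x=-70 mm) to the back rail, y along the rail, z up. Floor top 8 mm above the worktop. Rail, end walls (inner faces y=+-175 mm) and bay lips all stand 18 mm above that floor.
- rail_mid (a point): Middle of the back rail's inner face, at its foot (tray x=+70 mm, y=0, z=8 mm). The rail runs straight along tray y from end wall to end wall and forms the far side of both bays. Tin, rail and fingers rub strongly: a tin that lies askew can jam when pushed at the middle of its long side, and squares up when pushed nearer the end that lags behind.
- lip_left (a point): Inner face of the left bay's lip, at its tip and foot (tray x=+2, y=+120, z=8 mm). The lip, 10 mm thick with a rounded tip, runs parallel to the rail from the end wall; the corner bay between lip and rail is a channel 68 mm wide and 55 mm deep, open towards the tray's middle.
- lip_right (a point): The same point of the right bay's lip (tray x=+2, y=-120, z=8 mm); the right bay mirrors the left.
- fish_tin: Flat oblong fish tin, rounded corners, blue-green top; solid 60 (its x) x 100 (y) x 26 (z) mm, rim looks 63 x 105; about 0.15 kg. Origin: centre of its underside. It lies loose on the tray floor near the middle, long axis up to 0.25 rad off the rail's, its side 5 to 40 mm short of the rail. Seated, its end sticks 45 mm out of the bay.
- pad: Thin cork pad, 52 x 46 mm, inlaid in the floor of the empty bay, in the way of nothing. Origin: its centre, at tray x=+36 mm and y=+148 or -148 mm; it shows which bay is the tin's.
- shaker: Little reddish ceramic shaker, 34 mm across, 50 mm high, loose, standing in the other bay. Origin: centre of its underside.
- tuna_tin: Round tin, 86 mm across, 40 high, on the worktop behind the tray. Leave alone.
- jam_jar: Jam jar, 66 mm across, 100 high, on the worktop behind the tray. Leave alone.
- spice_jar: Spice jar with red cap, 45 mm across, 106 high, on the worktop to the left of the tray. Leave alone.
- garlic: Garlic bulb, 56 mm, on the worktop to the left of the tray. Leave alone.
- lemon: Lemon, 71 x 53 x 51 mm, on the worktop in front of the sink. Leave alone.

How it is judged:
By the outcome, as a careful person would: the job done as asked, in the order asked, and still so for the second after the job is handed in, with the robot touching nothing.
It also fails if it takes over 58 s, if anything falls off the work surface, if the arm or the gripper's body presses on something with over 40 N, if the wrist force passes 120 N, or if a joint passes its speed limit or range.

## Robot

A 6-joint arm with a two-finger parallel gripper is mounted at the origin on a cart in front of the work surface, level with it; the furniture and walls round the work are solid. World frame = base frame: x ahead of the robot, y to its left, z up, the work surface at z = 0. Lengths are in m, angles in rad, forces in N, time in s.
With the tool pointing down it reaches from about 0.325 to 0.925 m from the base axis. Payload 3.1 kg.
Tool frame: the origin (TCP) lies midway between the tips of the shut fingers; the grasp point (between the pads) lies 19 mm behind it; z points along the fingers, y is the line along which they close (so a half turn about z gives the same grasp; the last joint's range is limited). The gripper opens to 85 mm and grips with 20 to 120 N. Pads are 22 mm wide; open, the fingers measure 114 mm over their backs; the gripper's body (76 mm by 85 mm) begins 54 mm behind the grasp point. The pads swing forward as they close: fully open they stand 13 mm farther back than shut.
Start: joints at [-1.27, 0.217, 1.613, -0, 1.311, -0.112], TCP at [0.251, -0.573, 0.231] pointing down, gripper open.
Joint ranges: [-2.75, 2.75], [-0.78, 2.1], [0.31, 2.55], [-1.13, 4.27], [0.13, 2.63], [-2.58, 2.58]. Speed limits (rad/s): [2.79, 2.79, 3.14, 3.14, 3.14, 3.14].

## Interface

Orientations are given as a rotation vector (axis times angle).
In Python, from bench import * gives the robot as it stands.
- The arm moves only by the tool drive_tool, never from a script. Its arguments are lists of equal length, an entry for each row: "hand": the closure, from 0 (fully open) to 1 (shut); "slide": the shift along the tool's x, y, z in cm, a list of three; "roll": the turn about the tool's z in degrees. A call has 1 to 20 rows; each row shifts and turns the commanded pose from where the row before left it, along the tool's axes as they then stand; what a row does not reach is not made up. A row lasts 1/10 s, in which the tool goes at most 50 mm and 8.59 degrees, less where a joint would pass 70% of its speed; a pose out of reach is approached as far as the arm can. A call is refused whole if a number of a shift passes 5 or a number of a turn 8.59, either way. A call with a gripper value outside its range is refused whole. The fingers move at their own pace and stop on an object; "grip_force" is the grip in N (left out, the last holds). Time passes only in rows, so rows that do not move let the fingers close. It gives the time, the measured TCP pose, the force, the opening and the grip force at its end, in the units of the state.
- get_obs(): the state, without advancing time (a new reading comes with each control period).
- camera(name): name is "scene" or "top" or "wrist"; returns the picture (420x560x3 uint8, red, green, blue); there is no depth.
- get_calibration(name): a dict with "fov_y" (degrees; the focal length in pixels is half the picture's height over the tangent of half this angle, whatever the lens; pixels are square), "cx", "cy" (the principal point, pixels), "dist_coeffs" ([k1, k2, p1, p2, k3] as OpenCV has them; the pictures are not rectified), "extrinsics" (4x4, takes a point from camera to world coordinates). Camera axes: x right, y up, looking along -z (the intrinsics and any distortion apply to the point x, -y, -z); pixel columns grow to the right and rows downward; lengths in m; the calibration is good to about 2 mm. A picture is of the moment at which its call begins: read the wrist's pose just before it. get_calibration takes no time and is no camera call; for the wrist camera it gives the pose at the moment of the call.
- close_job(): hands the job in; it is judged then, once.
Trained networks look in the newest picture that a camera, given by its name, has taken for a name from the list of things; names that differ only in an ending like _2 or _b are one class to them, and where a whole thing is asked for, a point or a joint stands for the part that bears it (a point fixed in the world has none). Each returns a list of dicts, best first, with "confidence" (0 to 1); they miss things now and then, are a little off and sometimes report something else, mostly with a low value. They report only what shows in the picture. A call takes as long as a camera call.
- boxes_of(camera, label): "xyz" ([x, y, z] in m, in world coordinates, good to about 4 mm: the middle of the surface that is visible of it).
- outline_of(camera, label): "mask" (420x560 bool, what is visible of it).
- tip_of(camera, label): "xyz" ([x, y, z] in m, in world coordinates, good to about 4 mm: a listed point, or the origin of a listed thing).
The state is a dict: "clock": time; "qpos": joint angles; "joint_vel": joint speeds; "tau": joint torques, N m; "tcp_pos": TCP position; "eef_rot": TCP orientation; "force": force on the tool from outside, world axes, zero at the start; "wrist_torque": the same for the moment, N m; "finger_gap": finger opening in m; "grip_force": force on a finger pad.
Only numpy, scipy, OpenCV 4.12 (cv2) and the standard library are available. Lean on these libraries where they do the work, as an engineer would, in place of code of your own. Each camera call takes 0.05 s, during which the arm holds its last target. There are 200 camera calls.

## Working session

There is one attempt and no reset: what is moved stays moved. The work goes in short steps, Python scripts to look and compute and a tool call to move; the robot and the scene stay as the last step left them, time stands still between calls to the robot, and variables do not carry over. Pictures are saved under pics/ and viewed, at most 10 in all, crops included, and the job is handed in when it is done.

Besides the shell and the picture viewer there is one more tool, called after "Emit:" as name(argument=value, ...) on one line, values as JSON. drive_tool: Moves the arm, as the interface text tells. Its arguments: {"type":"object","properties":{"hand":{"type":"array"},"slide":{"type":"array"},"roll":{"type":"array"},"grip_force":{"type":"number"}},"required":["hand","slide","roll"]}

```bash
mkdir -p pics
cat > h.py <<'E'
from bench import *
import numpy as np, cv2
from scipy.spatial.transform import Rotation as R
def snap(n,f=None):
    im=camera(n)
    if f: cv2.imwrite('pics/'+f,im[:,:,::-1])
    return im
def K(n):
    c=get_calibration(n); f=210/np.tan(np.radians(c['fov_y']/2))
    return np.array([[f,0,c['cx']],[0,f,c['cy']],[0,0,1]]),np.array(c['dist_coeffs'],float),np.array(c['extrinsics'])
def unproj(n,px,z):
    k,d,T=K(n); p=cv2.undistortPoints(np.array(px,float).reshape(-1,1,2),k,d).reshape(-1,2)
    v=np.c_[p[:,0],-p[:,1],-np.ones(len(p))]@T[:3,:3].T; o=T[:3,3]
    return o+v*((z-o[2])/v[:,2])[:,None]
E
python3 - <<'E'
from h import *
o=get_obs(); print(o['clock'],o['tcp_pos'],o['eef_rot'])
snap('scene','s0.png'); snap('top','t0.png')
for n in ['rail_mid','lip_left','lip_right','fish_tin','pad','shaker','tray']:
    for c in ['top','scene']:
        print(n,c,[(np.round(r['xyz'],3),round(r['confidence'],2)) for r in tip_of(c,n)[:2]])
m=outline_of('top','fish_tin')
if m:
    mk=m[0]['mask'].astype(np.uint8); cs=max(cv2.findContours(mk,0,2)[0],key=cv2.contourArea).reshape(-1,2)
    w=unproj('top',cs,0.034)[:,:2]; print(cv2.minAreaRect((w*1000).astype(np.float32)),m[0]['confidence'])
E
```

```text
0.0 [ 0.2505073  -0.57169594  0.22993728] [-3.07253063e+00 -6.43279615e-01  3.61331941e-04]
rail_mid top [(array([0.565, 0.328, 0.007]), 0.57)]
rail_mid scene [(array([0.564, 0.328, 0.007]), 0.71), (array([0.485, 0.457, 0.01 ]), 0.55)]
lip_left top [(array([0.465, 0.419, 0.008]), 0.61)]
lip_left scene [(array([0.46 , 0.422, 0.006]), 0.62)]
lip_right top [(array([0.542, 0.194, 0.009]), 0.88)]
lip_right scene [(array([0.543, 0.198, 0.006]), 0.74)]
fish_tin top [(array([0.511, 0.302, 0.008]), 0.75)]
fish_tin scene [(array([0.54 , 0.197, 0.006]), 0.74), (array([0.515, 0.303, 0.007]), 0.59)]
pad top [(array([0.486, 0.461, 0.012]), 0.63)]
pad scene [(array([0.487, 0.46 , 0.008]), 0.77)]
shaker top [(array([0.584, 0.183, 0.012]), 0.6)]
shaker scene [(array([0.585, 0.178, 0.008]), 0.64), (array([0.504, 0.308, 0.002]), 0.23)]
tray top [(array([ 0.5 ,  0.31, -0.  ]), 0.87)]
tray scene [(array([ 0.504,  0.306, -0.001]), 0.86)]
((515.9243774414062, 302.6000061035156), (62.52839279174805, 104.37725830078125), 30.388904571533203) 0.97
```

View pics/t0.png

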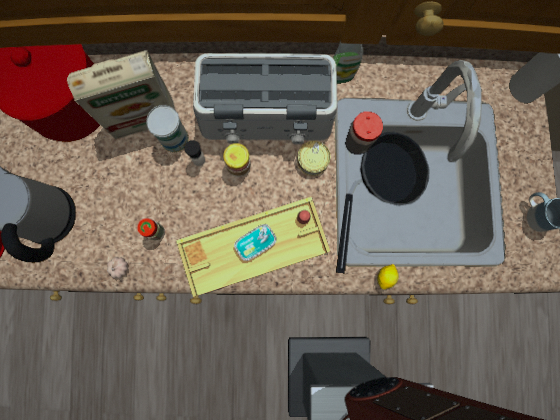

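Run:
```python
from h import *
# fit tray pose from points
P=np.array([[70,0],[2,120],[2,-120],[36,148],[0,0]])/1000
W=np.array([[.5645,.328],[.4625,.4205],[.5425,.196],[.4865,.4605],[.502,.308]])
pc,wc=P.mean(0),W.mean(0); A=(P-pc).T@(W-wc); th=np.arctan2(A[0,1]-A[1,0],A[0,0]+A[1,1])
Rm=np.array([[np.cos(th),-np.sin(th)],[np.sin(th),np.cos(th)]]); t=wc-Rm@pc
print('tray',th,np.degrees(th),t); print((W-(P@Rm.T+t))*1000)
print('tin in tray',Rm.T@(np.array([.5159,.3026])-t))
o=get_obs(); Q=R.from_rotvec(o['eef_rot']).as_matrix(); print(Q.round(3))
```

```text
tray 0.3347185762176466 19.17796174189912 [0.50054464 0.30741564]
[[-2.15983416 -2.41087936]
 [-0.51323877 -0.91298518]
 [ 0.64595066  1.26768578]
 [ 0.57176074  1.47182171]
 [ 1.45536154  0.58435705]]
tin in tray [ 0.01292123 -0.00959268]
[[ 0.916  0.401  0.   ]
 [ 0.401 -0.916 -0.   ]
 [ 0.     0.    -1.   ]]
```

The top view shows the tin at about (255,242), askew by about 11° with its left end lagging. The cork pad is in the left bay at (196,252), and the shaker is in the right bay at (304,217). I'll go in front of the tin first.

Emit:
drive_tool(hand=[0.4,0.4,0.4,0.4,0.4,0.4,0.4,0.4,0.4,0.4,0.4,0.4,0.4,0.4,0.4,0.4,0.4,0.4,0.4,0.4], slide=[[0,0,0],[2.47,-3.88,0],[2.47,-3.88,0],[2.47,-3.88,0],[2.47,-3.88,0],[2.47,-3.88,0],[2.47,-3.88,0],[2.47,-3.88,0],[2.47,-3.88,0],[2.47,-3.88,0],[2.47,-3.88,0],[2.47,-3.88,0],[2.47,-3.88,0],[2.47,-3.88,0],[2.47,-3.88,0],[2.47,-3.88,0],[2.47,-3.88,0],[2.47,-3.88,0],[2.47,-3.88,0],[2.47,-3.88,0]], roll=[4.4,0,0,0,0,0,0,0,0,0,0,0,0,0,0,0,0,0,0,0])

```text
clock: 2.85
tcp_pos: [0.4509, 0.2803, 0.2315]
eef_rot: [3.097, 0.526, 0.001]
force: [0.4, -0.7, 0.0]
finger_gap: 0.0511
grip_force: 0.0
```

```bash
cat >> h.py <<'E'
def rect(n,lab,z):
    m=outline_of(n,lab)
    if not m: return None
    mk=m[0]['mask'].astype(np.uint8); cs=max(cv2.findContours(mk,0,2)[0],key=cv2.contourArea).reshape(-1,2)
    return cv2.minAreaRect((unproj(n,cs,z)[:,:2]*1000).astype(np.float32)),m[0]['confidence']
TH=0.3347; T0=np.array([.5005,.3074]); RM=np.array([[np.cos(TH),-np.sin(TH)],[np.sin(TH),np.cos(TH)]])
def tray(p): return (np.asarray(p)[:2]-T0)@RM
E
python3 - <<'E'
from h import *
o=get_obs(); print(o['clock'],o['tcp_pos'],tray(o['tcp_pos']),o['finger_gap']); print(R.from_rotvec(o['eef_rot']).as_matrix().round(3))
snap('wrist','w1.png')
for n in ['rail_mid','lip_left','lip_right','fish_tin','pad','shaker','tray']:
    print(n,[(np.round(r['xyz'],3),round(r['confidence'],2)) for r in tip_of('wrist',n)[:2]])
print(rect('wrist','fish_tin',.034))
E
```

```text
2.85 [0.45089414 0.2803444  0.23153209] [-0.05574055 -0.00925943] 0.05105408971539635
[[ 0.944  0.33   0.001]
 [ 0.33  -0.944  0.   ]
 [ 0.001  0.    -1.   ]]
rail_mid [(array([0.464, 0.423, 0.006]), 0.64), (array([0.566, 0.33 , 0.01 ]), 0.61)]
lip_left [(array([0.463, 0.425, 0.008]), 0.55)]
lip_right [(array([0.539, 0.194, 0.006]), 0.61), (array([ 0.427, -0.037, -0.002]), 0.24)]
fish_tin [(array([0.517, 0.306, 0.008]), 0.6), (array([0.465, 0.424, 0.008]), 0.37)]
pad [(array([0.49 , 0.462, 0.013]), 0.63)]
shaker [(array([0.578, 0.182, 0.008]), 0.76), (array([0.542, 0.194, 0.009]), 0.73)]
tray []
(((515.39990234375, 300.21392822265625), (62.91355895996094, 104.7380142211914), 31.579431533813477), 0.81)
```

View pics/w1.png

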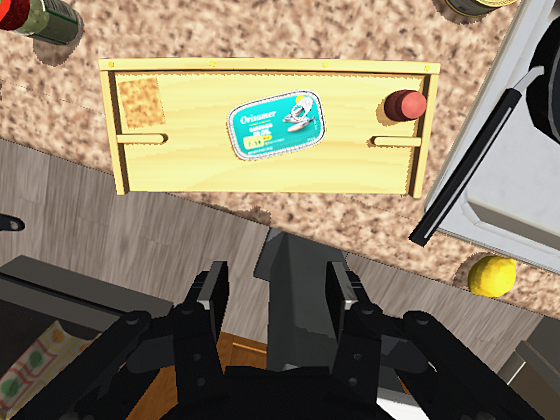

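The wrist view shows the rail nearly level along row ~72. The tin is at (277,126) with its left end lagging, the shaker at (405,105) and the pad at (140,102).

Run:
```python
from h import *
a=unproj('wrist',[[101,60],[440,62]],.026)[:,:2]; b=unproj('wrist',[[118,194],[423,198]],.008)[:,:2]
for q in (a,b):
    d=q[0]-q[1]; print(np.linalg.norm(d),np.degrees(np.arctan2(-d[0],d[1])),tray(q[0]),tray(q[1]))
```

```text
0.36336471487214467 18.764645887567056 [0.08122105 0.17603921] [ 0.07860661 -0.1873161 ]
0.3888250100675844 18.364508891377714 [-0.07252753  0.18981142] [-0.07804043 -0.1989745 ]
```

Emit:
drive_tool(hand=[0.4,0.4,0.4,0.4,0.4,0.4,0.4,0.4,0.4], slide=[[0,0,3],[0,0,4],[0,0,4],[0,0,4],[0,0,3],[0,0,2],[0,0,1.3],[0,0,0.5],[0,0,0]], roll=[0,0,0,0,0,0,0,0,0])

```text
clock: 4.2
tcp_pos: [0.451, 0.2779, 0.0134]
eef_rot: [3.098, 0.524, -0.0]
force: [-0.4, -0.3, 0.4]
finger_gap: 0.0511
grip_force: 0.0
```

Emit:
drive_tool(hand=[0.4,0.4,0.4,0.4,0.4,0.4,0.4,0.4,0.4,0.4,0.4,0.4], slide=[[0.5,0,0],[0.5,0,0],[0.5,0,0],[0.4,0,0],[0.4,0,0],[0.4,0,0],[0.4,0,0],[0.4,0,0],[0.4,0,0],[0.4,0,0],[0.3,0,0],[0,0,0]], roll=[0,0,0,0,0,0,0,0,0,0,0,0])

```text
clock: 5.4
tcp_pos: [0.495, 0.2935, 0.0134]
eef_rot: [3.097, 0.525, 0.002]
force: [0.5, -0.6, -0.3]
finger_gap: 0.0508
grip_force: 0.0
```

Run:
```python
from h import *
o=get_obs(); print(o['clock'],o['force'],tray(o['tcp_pos']),o['wrist_torque'])
snap('wrist','w2.png');snap('top')
print(rect('wrist','fish_tin',.034)); r=rect('top','fish_tin',.034);print(r,tray(np.array(r[0][0])/1000))
```

```text
5.4 [ 0.47555301 -0.57522753 -0.28942461] [-0.00979397 -0.01135918] [ 0.06039622 -0.04426298 -0.0100908 ]
NoneTraceback (most recent call last):
  File "<stdin>", line 4, in <module>
TypeError: 'NoneType' object is not subscriptable
```

View pics/w2.png

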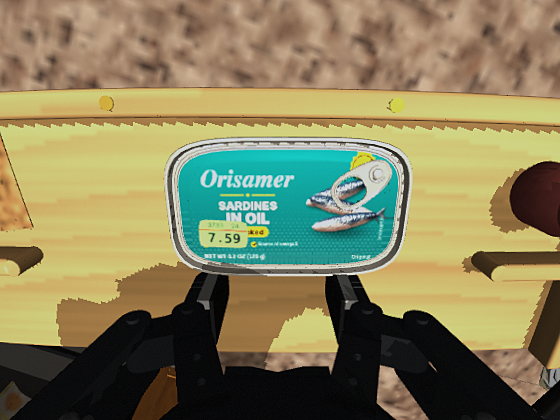

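The tin is now square to the fingers, with a small gap left to the rail: its edge is at row ~140 and the rail foot at ~125. I'll continue gently to contact.

Emit:
drive_tool(hand=[0.4,0.4,0.4,0.4,0.4], slide=[[0.3,0,0],[0.3,0,0],[0.2,0,0],[0.1,0,0],[0,0,0]], roll=[0,0,0,0,0])

```text
clock: 6.1
tcp_pos: [0.503, 0.2964, 0.0133]
eef_rot: [-3.097, -0.525, -0.001]
force: [-1.5, -0.5, 0.3]
finger_gap: 0.051
grip_force: 0.4
```

Emit:
drive_tool(hand=[0.4,0.4,0.4,0.4], slide=[[0.15,0,0],[0.15,0,0],[0.1,0,0],[0,0,0]], roll=[0,0,0,0])

```text
clock: 6.5
tcp_pos: [0.5038, 0.2968, 0.013]
eef_rot: [3.096, 0.525, -0.011]
force: [-8.0, -4.4, 6.5]
finger_gap: 0.051
grip_force: 4.1
```

Emit:
drive_tool(hand=[0.4,0.4,0.4], slide=[[0.15,0,0],[0.1,0,0],[0,0,0]], roll=[0,0,0])

```text
clock: 6.8
tcp_pos: [0.5038, 0.2968, 0.0128]
eef_rot: [3.095, 0.525, -0.019]
force: [-12.9, -3.8, 11.5]
finger_gap: 0.0513
grip_force: 6.6
```

Run:
```python
from h import *
o=get_obs(); print(o['clock'],o['force'],tray(o['tcp_pos']),o['wrist_torque'])
snap('wrist','w3.png')
print(rect('wrist','fish_tin',.034))
```

```text
6.8 [-12.90952585  -3.79259871  11.4577044 ] [-0.00037608 -0.01111507] [-0.79064029  1.70466124 -0.06784591]
(((544.9490356445312, 305.9457092285156), (61.72315979003906, 103.87326049804688), 19.30887222290039), 0.92)
```

View pics/w3.png

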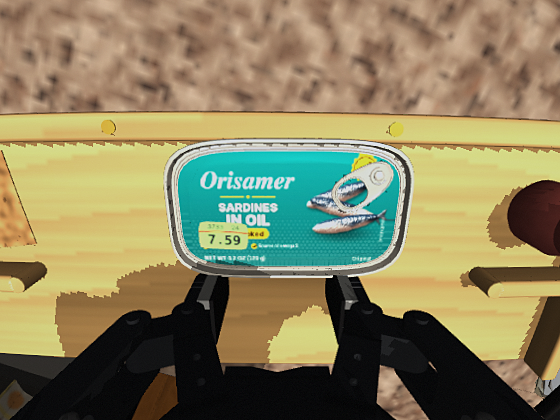

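The tin lies square and flush against the rail: its upper rim is parallel to the rail foot at row ~143, and the measured angle of 19.3° matches the tray's. Next I'll back off and lift.

Emit:
drive_tool(hand=[0.4,0.4,0.4,0.83,0.83,0.83,0.83,0.83], slide=[[-0.6,0,0],[-1.2,0,0],[-1.2,0,0],[0,0,-2.5],[0,0,-4],[0,0,-3],[0,0,-1],[0,0,0]], roll=[0,0,0,0,0,0,0,0])

```text
clock: 7.7
tcp_pos: [0.4817, 0.2892, 0.1203]
eef_rot: [-3.096, -0.525, -0.007]
force: [0.5, -0.2, -1.2]
finger_gap: 0.0141
grip_force: 0.0
```

Run:
```python
from h import *
o=get_obs(); print(o['clock'],o['force'],o['tcp_pos'],tray(o['tcp_pos']),o['qpos'],o['finger_gap'])
snap('wrist');r=rect('wrist','fish_tin',.034); print(r, tray(np.array(r[0][0])/1000))
```

```text
7.7 [ 0.46035148 -0.24201997 -1.15694979] [0.48171898 0.2891692  0.12026045] [-0.0237274  -0.01104985] [ 4.15725983e-01  2.02915542e-01  1.85394554e+00 -2.03987606e-05
  1.07995861e+00  1.65050184e+00] 0.014096916786759015
(((542.1376342773438, 304.5065612792969), (60.700111389160156, 102.30316162109375), 19.27426528930664), 0.6) [ 0.03837666 -0.01641025]
```

Emit:
drive_tool(hand=[0.83,0.83,0.83,0.83,0.83,0.83,0.83,0.83,0.83,0.83,0.83,0.83,0.83,0.83,0.83,0.83], slide=[[2,2.6,0],[2,2.6,0],[2,2.5,0],[0,0,0],[0,0,0],[0,0,0],[0,0,0],[0,0,0],[0,0,0],[0,0,0],[0,0,0],[0,0,0],[0,0,0],[0,0,0],[0,0,0],[0,0,0]], roll=[0,0,0,-7.5,-7.5,-7.5,-7.5,-7.5,-7.5,-7.5,-7.5,-7.5,-7.5,-7.5,-7.5,0])

```text
clock: 9.4
tcp_pos: [0.5606, 0.2351, 0.1152]
eef_rot: [-1.817, -2.559, 0.006]
force: [0.3, 0.8, -0.2]
finger_gap: 0.0143
grip_force: 0.0
```

Run:
```python
from h import *
o=get_obs(); print(o['clock'],o['tcp_pos'],tray(o['tcp_pos']),o['qpos'].round(2),o['finger_gap'])
Q=R.from_rotvec(o['eef_rot']).as_matrix(); print(np.degrees(np.arctan2(Q[1,0],Q[0,0])),Q[:,2])
snap('wrist','w4.png');snap('top');r=rect('top','fish_tin',.034); print(r)
print(rect('wrist','fish_tin',.034))
```

```text
9.4 [0.56059585 0.23509874 0.11523653] [ 0.03301112 -0.08802982] [ 0.28  0.31  1.74 -0.    1.1  -0.05] 0.014311859150195888
109.23709399985968 [-0.00486635 -0.00143126 -0.99998713]
(((539.9636840820312, 318.0946960449219), (65.10862731933594, 79.9140396118164), 19.044221878051758), 0.77)
(((545.73779296875, 306.3415832519531), (63.33322525024414, 104.53226470947266), 18.940303802490234), 0.85)
```

View pics/w4.png

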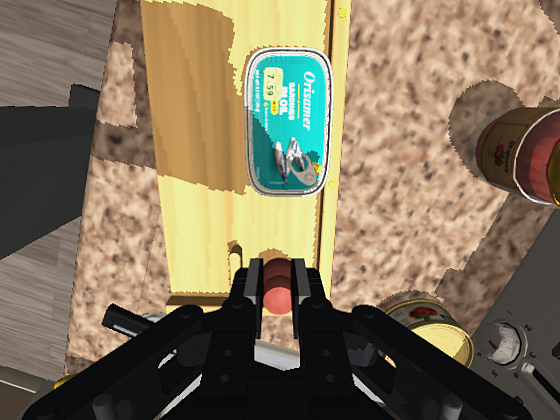

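The wrist view shows the tin at (287,120) flush with the rail line at about x=325. The fingers stand behind its near end and ahead of the shaker (278,285). I'll descend.

Emit:
drive_tool(hand=[0.83,0.83,0.83,0.83,0.83,0.83,0.83], slide=[[0,0.4,1.5],[0,0,2.5],[0,0,2.5],[0,0,2],[0,0,1.2],[0,0,0.4],[0,0,0]], roll=[0,0,0,0,0,0,0])

```text
clock: 10.3
tcp_pos: [0.566, 0.2369, 0.0166]
eef_rot: [-1.819, -2.561, 0.001]
force: [0.2, 0.5, -0.7]
finger_gap: 0.0144
grip_force: 0.0
```

Emit:
drive_tool(hand=[0.83,0.83,0.83,0.83,0.83,0.83,0.83,0.83,0.83,0.83,0.83,0.83,0.83], slide=[[0.5,0,0],[0.4,0,0],[0.3,0,0],[0.3,0.01,0],[0.5,0.02,0],[0.5,0.02,0],[0.5,0.02,0],[0.5,0.02,0],[0.5,0.02,0],[0.5,0.02,0],[0.5,0.02,0],[0.5,0.02,0],[0,0,0]], roll=[0,0,0,0,0,0,0,0,0,0,0,0,0])

```text
clock: 11.6
tcp_pos: [0.5491, 0.2906, 0.017]
eef_rot: [-1.818, -2.561, -0.001]
force: [-1.3, 0.5, -0.4]
finger_gap: 0.0145
grip_force: 0.0
```

Run:
```python
from h import *
o=get_obs(); print(o['clock'],o['tcp_pos'],tray(o['tcp_pos']),o['force'])
snap('wrist','w5.png');r=rect('wrist','fish_tin',.034); print(r, tray(np.array(r[0][0])/1000))
```

```text
11.6 [0.5491138  0.29055815 0.01700477] [ 0.04038386 -0.03187622] [-1.26461921  0.50269032 -0.41384974]
(((529.490234375, 348.4011535644531), (62.49917221069336, 103.38066101074219), 19.223867416381836), 0.64) [0.04084983 0.02920307]
```

View pics/w5.png

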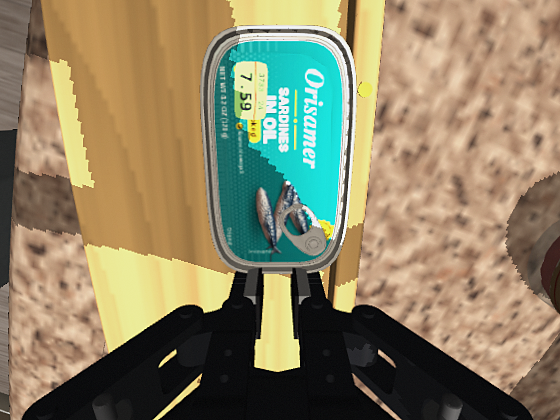

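The tin at (280,150) is sliding parallel to the rail and stays flush. I'll continue.

Emit:
drive_tool(hand=[0.83,0.83,0.83,0.83,0.83,0.83,0.83,0.83,0.83,0.83,0.83,0.83,0.83,0.83,0.83,0.83,0.83,0.83], slide=[[0.3,0.01,0],[0.5,0.02,0],[0.5,0.02,0],[0.5,0.02,0],[0.5,0.02,0],[0.5,0.02,0],[0.5,0.02,0],[0.5,0.02,0],[0.5,0.02,0],[0.5,0.02,0],[0.5,0.02,0],[0.5,0.02,0],[0.5,0.02,0],[0.5,0.02,0],[0.5,0.02,0],[0.5,0.02,0],[0.4,0,0],[0,0,0]], roll=[0,0,0,0,0,0,0,0,0,0,0,0,0,0,0,0,0,0])

```text
clock: 13.5
tcp_pos: [0.5259, 0.3691, 0.0176]
eef_rot: [1.818, 2.562, 0.003]
force: [-0.5, 0.2, 0.1]
finger_gap: 0.0145
grip_force: 0.0
```

Run:
```python
from h import *
o=get_obs(); print(o['clock'],o['tcp_pos'],tray(o['tcp_pos']),o['force'],o['wrist_torque'])
snap('wrist','w6.png');r=rect('wrist','fish_tin',.034); print(r, tray(np.array(r[0][0])/1000))
```

```text
13.5 [0.5258999  0.36911752 0.01757665] [0.04426376 0.04994924] [-0.4695515   0.22474874  0.07425528] [ 0.00933723 -0.01906917 -0.03632496]
(((504.3059387207031, 426.79022216796875), (62.4964714050293, 103.76134490966797), 19.373870849609375), 0.93) [0.04281274 0.11151493]
```

Emit:
drive_tool(hand=[0.83,0.83,0.83,0.83,0.83,0.83,0.83,0.83], slide=[[0.3,0,0],[0.3,0,0],[0.3,0,0],[0.2,0,0],[0.2,0,0],[0.15,0,0],[0.15,0,0],[0,0,0]], roll=[0,0,0,0,0,0,0,0])

```text
clock: 14.4
tcp_pos: [0.5209, 0.3826, 0.0176]
eef_rot: [1.817, 2.561, -0.001]
force: [1.1, -4.3, 4.5]
finger_gap: 0.0147
grip_force: 2.4
```

Emit:
drive_tool(hand=[0.83,0.83,0.83,0.83], slide=[[0.15,0,0],[0.15,0,0],[0.1,0,0],[0,0,0]], roll=[0,0,0,0])

```text
clock: 14.8
tcp_pos: [0.5208, 0.3828, 0.0177]
eef_rot: [1.813, 2.558, -0.008]
force: [4.2, -12.8, 6.3]
finger_gap: 0.0146
grip_force: 7.1
```

Run:
```python
from h import *
o=get_obs(); print(o['clock'],o['tcp_pos'],tray(o['tcp_pos']),o['force'],o['wrist_torque'])
snap('wrist','w7.png');r=rect('wrist','fish_tin',.034); print(r, tray(np.array(r[0][0])/1000))
```

```text
14.8 [0.52077571 0.38283264 0.01768973] [0.04392914 0.06458652] [  4.22168878 -12.82016258   6.29359861] [-2.07432249 -0.63877882  0.00776439]
(((498.262451171875, 439.9851379394531), (62.15678024291992, 103.15917205810547), 19.429584503173828), 0.95) [0.04143895 0.12596285]
```

View pics/w7.png

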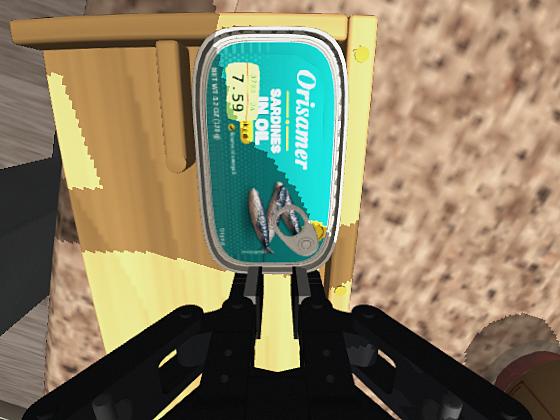

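The tin is in the left bay with its end against the wall (row ~28) and its side along the rail (x~345). It stopped under about 13 N. I'll withdraw.

Emit:
drive_tool(hand=[0.83,0.83,0.83,0.83,0.83,0.83,0.83,0.83,0.83,0.83], slide=[[-0.5,0,0],[-1,0,0],[-1.5,0,0],[-1,0,0],[0,0,-2],[0,0,-4],[0,0,-4],[0,0,-3],[0,0,-1],[0,0,0]], roll=[0,0,0,0,0,0,0,0,0,0])

```text
clock: 15.9
tcp_pos: [0.5335, 0.3494, 0.1592]
eef_rot: [1.818, 2.56, 0.006]
force: [0.3, -0.4, -0.7]
finger_gap: 0.0148
grip_force: 0.0
```

Run:
```python
from h import *
o=get_obs(); print(o['clock'],o['tcp_pos'],tray(o['tcp_pos']),o['force'])
im=snap('wrist');r=rect('wrist','fish_tin',.034); print(r, tray(np.array(r[0][0])/1000))
s=snap('scene'); print([(tray(x['xyz']),x['confidence']) for x in tip_of('scene','shaker')[:1]])
cv2.imwrite('pics/f.png',cv2.resize(np.hstack([im,s]),(800,300))[:,:,::-1])
```

```text
15.9 [0.53346348 0.34940988 0.1592033 ] [0.04493395 0.02885067] [ 0.2778308  -0.37765318 -0.74415473]
(((495.26190185546875, 437.85076904296875), (61.387699127197266, 101.94025421142578), 19.253753662109375), 0.68) [0.0379038  0.12493255]
[(array([ 0.03818366, -0.14805873]), 0.8)]
```

View pics/f.png

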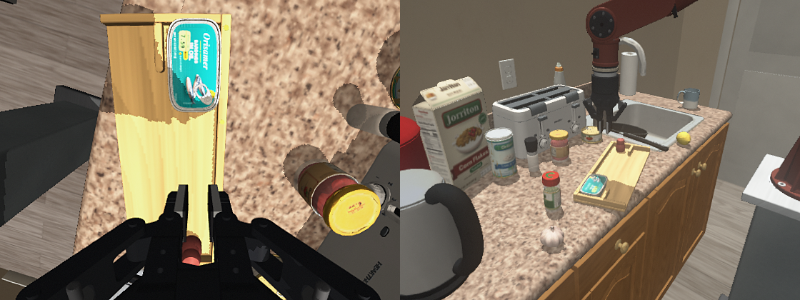

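The tin sits in the corner bay (left view at (195,63)), flush with the rail and the end wall. The shaker and the other items are undisturbed, and the hand is clear.

```bash
python3 -c "
from bench import *
print(close_job())"
```

```text
the job is handed in; nothing more can be done
None
```

The fish tin was pushed square against the back rail and slid along it into the left (cork-pad) bay until its end met the wall; the hand is clear, the shaker and everything else look undisturbed, and the job was handed in at about 16 s (no verdict was returned).

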